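# Roll the orange pipe onto the wrapping line

## Task

Roll the orange pipe across the black rubber mat until it lies still, centred along the yellow line, ready to be wrapped. Roll it all the way: do not pick it up or drag it in a grip. Leave the grey pipe, the blue bin, the carton and the tape roll where they are.

Things in the scene. Friction and masses are not known exactly. Their poses are not given: they have to be found in the camera images.
- orange_pipe: Orange smooth, slippery plastic pipe to roll: cylinder 50 mm in diameter, 160 mm long, 0.10 to 0.21 kg, a thin black line along its side, lying on the mat. Origin at its centre, 25 mm above the mat; x along its axis, y and z turn as it rolls. Starts within 4 degrees of parallel to the yellow line, 115 to 175 mm from it, on either side. Let go at 0.1 m/s it rolls on about 10 mm.
- grey_pipe: Grey plastic pipe offcut of the same size, a bystander lying on the mat on the other side of the line, also 115 to 175 mm from it, free to roll. Origin at the centre of the cylinder, x along its axis. To be left alone.
- line (a point): Middle of the yellow line, on the upper face of the black rubber mat (fixed, 260 x 540 mm, upper face level, 4 mm above the table). The line is 20 mm wide, 240 mm long; x runs along the line, y across it along the mat's long side, the way the pipes roll; z up.
- blue_bin: Open blue parts bin with brass fittings, 160 x 110 mm and 75 mm high, left of the mat; a bystander. Origin at the centre of its underside.
- carton: Closed cardboard carton, 180 x 130 mm and 100 mm high, right of the mat; a bystander. Origin at the centre of its underside.
- tape_roll: Roll of tan tape lying flat left of the mat, on the robot's side of the blue bin, 100 mm across, 48 mm high; a bystander. Origin at the centre of its underside.
There are look-alikes about, which are no part of the job. Several things have the shape of the orange_pipe; the one meant has the colours described above.

How it is judged:
By the outcome, as a careful person would: the job done as asked, in the order asked, and still so for the second after the job is handed in, with the robot touching nothing.
It also fails if it takes over 45 s, if anything falls off the work surface, if the arm or the gripper's body presses on something with over 40 N, if the wrist force passes 120 N, or if a joint passes its speed limit or range.

## Robot

A 6-joint arm with a two-finger parallel gripper is mounted at the origin on the work surface. World frame = base frame: x ahead of the robot, y to its left, z up, the work surface at z = 0. Lengths are in m, angles in rad, forces in N, time in s.
With the tool pointing down it reaches from about 0.4 to 0.825 m from the base axis. Payload 7 kg.
Tool frame: the origin (TCP) lies midway between the tips of the shut fingers; the grasp point (between the pads) lies 19 mm behind it; z points along the fingers, y is the line along which they close (so a half turn about z gives the same grasp; the last joint's range is limited). The gripper opens to 88 mm and grips with 3 to 60 N. Pads are 19 mm wide; open, the fingers measure 130 mm over their backs; the gripper's body (78 mm by 193 mm) begins 47 mm behind the grasp point.
Start: joints at [-0.821, 0.359, 0.012, 0, -1.224, -0.288], TCP at [0.301, -0.604, 0.227] pointing down, gripper open.
Joint ranges: [-3.07, 3.07], [-1.43, 2.12], [-1.02, 1.25], [-3.03, 1.67], [-3.05, -0], [-3.03, 3.03]. Speed limits (rad/s): [2.39, 2.39, 3.01, 3.14, 3.14, 3.14].

## Interface

Orientations are given as [roll, pitch, yaw] about the fixed x, y, z axes, in that order (R = Rz(yaw) Ry(pitch) Rx(roll)).
In Python, from station import telemetry, eyes, ticket, recognise, trace gives the robot as it stands. The module is installed in compiled form; this text tells all that it offers.
- The arm moves only by the tool servo_tool, never from a script. Its argument "series" is a list that holds one entry, the list of rows, each a list of 4 numbers: the shift along the tool's x, y, z in mm, then the turn about the tool's z in rad. In form: [[[x, y, z, roll], ...]]. A call has exactly 10 rows; each row shifts and turns the commanded pose from where the row before left it, along the tool's axes as they then stand; what a row does not reach is not made up. A row lasts 1/12 s, in which the tool goes at most 41.7 mm and 7.16 degrees, less where a joint would pass 70% of its speed; a pose out of reach is approached as far as the arm can. A call is refused whole if a number of a shift passes 41.7 or a number of a turn 0.125, either way. A call with a gripper value outside its range is refused whole. "claw" is the gripper's target within -1 to 1 (shut at 1, half-way at 0, fully open at -1), set as the call begins (left out, the last holds). The fingers move at their own pace and stop on an object; "grip_force" is the grip in N (left out, the last holds). Time passes only in rows, so rows that do not move let the fingers close, or fill a call up. It gives the time, the measured TCP pose, the force, the opening and the grip force at its end, in the units of the state.
- telemetry.get_state(): the state, without advancing time (a new reading comes with each control period).
- eyes.grab_frame(name): name is "scene" or "top" or "wrist"; returns the picture (420x560x3 uint8, red, green, blue); there is no depth.
- eyes.calibration(name): a dict with "mtx" (3x3 intrinsics, pixels), "rvec" (rotation vector, rad) and "tvec" (3), from world to camera coordinates, as OpenCV has them. Camera axes: x right, y down, z forward; pixel columns grow to the right and rows downward; lengths in m; the calibration is good to about 2 mm. The wrist camera is an equidistant fisheye: a pixel r from the principal point sees the ray r / f radians off the axis. A picture is of the moment at which its call begins: read the wrist's pose just before it. calibration takes no time and is no camera call; for the wrist camera it gives the pose at the moment of the call.
- ticket.job_done(): hands the job in; it is judged then, once.
Trained networks look in the newest picture that a camera, given by its name, has taken for a name from the list of things; names that differ only in an ending like _2 or _b are one class to them, and where a whole thing is asked for, a point or a joint stands for the part that bears it (a point fixed in the world has none). Each returns a list of dicts, best first, with "conf" (0 to 1); they miss things now and then, are a little off and sometimes report something else, mostly with a low value. They report only what shows in the picture. A call takes as long as a camera call. They do not tell look-alikes from the thing itself.
- recognise(camera, name): "position" ([x, y, z] in m, in world coordinates, good to about 4 mm: the middle of the surface that is visible of it).
- trace(camera, name): "mask" (420x560 bool, what is visible of it).
The state is a dict: "t": time; "q": joint angles; "qd": joint speeds; "joint_efforts": joint torques, N m; "eef_pos": TCP position; "ee_rot": TCP orientation; "force": force on the tool from outside, world axes, zero at the start; "moment": the same for the moment, N m; "width": finger opening in m; "gripper_force": force on a finger pad.
Only numpy, scipy, OpenCV 4.12 (cv2) and the standard library are available. Lean on these libraries where they do the work, as an engineer would, in place of code of your own. Each camera call takes 0.05 s, during which the arm holds its last target. There are 200 camera calls.

## Working session

There is one attempt and no reset: what is moved stays moved. The work goes in short steps, Python scripts to look and compute and a tool call to move; the robot and the scene stay as the last step left them, time stands still between calls to the robot, and variables do not carry over. Pictures are saved under pics/ and viewed, at most 10 in all, crops included, and the job is handed in when it is done.

Besides the shell and the picture viewer there is one more tool, called after "Call:" as name(argument=value, ...), one argument or row to a line, values as JSON. servo_tool: Moves the arm, as the interface text tells. Its arguments: {"type":"object","properties":{"series":{"type":"array"},"claw":{"type":"number"},"grip_force":{"type":"number"}},"required":["series"]}

```bash
mkdir -p pics; cat > h.py <<'E'
import numpy as np, cv2
from station import telemetry, eyes, ticket, recognise, trace
def ray(cam,uv,z):
    c=eyes.calibration(cam);R=cv2.Rodrigues(np.array(c['rvec'],float))[0];t=np.array(c['tvec'],float).ravel()
    o=-R.T@t
    p=np.c_[np.reshape(uv,(-1,2)),np.ones(len(np.reshape(uv,(-1,2))))]
    d=(R.T@np.linalg.inv(np.array(c['mtx']))@p.T).T
    return o+d*((z-o[2])/d[:,2])[:,None]
def st():
    s=telemetry.get_state();print({k:np.round(s[k],3).tolist() for k in('t','eef_pos','ee_rot','force','width','q')})
E
python3 - <<'E'
from h import *
for c in('top','scene'):
    im=eyes.grab_frame(c);cv2.imwrite(f'pics/{c}0.png',im[:,:,::-1])
    for n in('orange_pipe','grey_pipe','line','blue_bin','carton','tape_roll'):
        try:print(c,n,[(np.round(r['position'],3).tolist(),round(r['conf'],2)) for r in recognise(c,n)])
        except Exception as e:print(n,e)
st()
E
```

```text
top orange_pipe [([0.827, -0.025, 0.048], 0.89), ([0.282, 0.195, 0.048], 0.87), ([0.308, -0.169, 0.042], 0.78), ([0.316, -0.348, 0.044], 0.7), ([0.564, -0.101, 0.054], 0.56)]
top grey_pipe [([0.586, 0.184, 0.051], 0.86)]
top line [([0.563, 0.023, 0.005], 0.72)]
top blue_bin [([0.576, 0.474, 0.039], 0.74), ([0.565, -0.096, 0.054], 0.45), ([0.501, -0.482, 0.103], 0.17)]
top carton [([0.501, -0.481, 0.102], 0.82)]
top tape_roll []
scene orange_pipe [([0.32, -0.171, 0.047], 0.92), ([0.576, -0.102, 0.05], 0.85), ([0.297, 0.188, 0.047], 0.68), ([0.3, -0.36, 0.044], 0.6), ([0.843, -0.025, 0.047], 0.59)]
scene grey_pipe [([0.595, 0.174, 0.05], 0.82)]
scene line [([0.579, 0.005, 0.007], 0.59)]
scene blue_bin [([0.573, 0.472, 0.045], 0.78)]
scene carton [([0.515, -0.509, 0.099], 0.71)]
scene tape_roll [([0.373, 0.428, 0.037], 0.91)]
{'t': 0.7, 'eef_pos': [0.301, -0.604, 0.227], 'ee_rot': [3.142, -0.0, -2.68], 'force': [-0.388, 0.827, -0.216], 'width': 0.087, 'q': [-0.821, 0.359, 0.012, 0.0, -1.224, -0.288]}
```

View pics/top0.png

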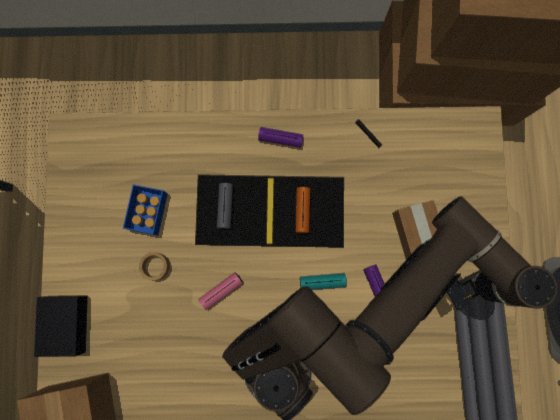

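View pics/scene0.png

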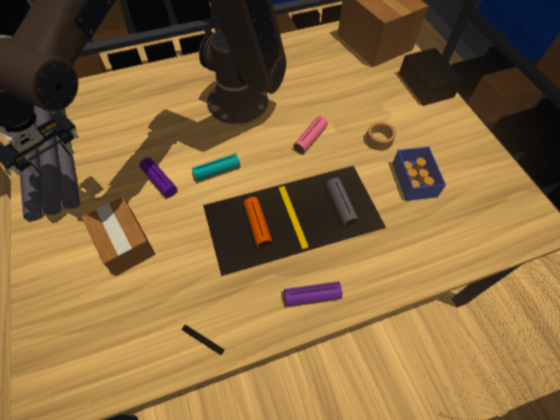

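The top view shows the orange pipe at about (303,210), the yellow line at (270,211) and the grey pipe at (225,205). So the pipe has to roll towards +y. The other coloured pipes are look-alikes off the mat. Next I'll measure the axes.

```bash
cat >> h.py <<'E'
def seg(im,kind):
    h=cv2.cvtColor(im,cv2.COLOR_RGB2HSV)
    lo,hi={'o':((4,150,90),(15,255,255)),'y':((22,150,90),(34,255,255))}[kind]
    m=cv2.inRange(h,lo,hi)
    n,l,s,c=cv2.connectedComponentsWithStats(m)
    return l,s,c
def rect(l,i,cam,z):
    pts=np.argwhere(l==i)[:,::-1]
    P=ray(cam,pts.astype(float),z)[:,:2]
    c,wh,a=cv2.minAreaRect((P*1000).astype(np.float32)); m=P.mean(0)
    w=np.linalg.svd(P-m,full_matrices=False)[2][0]; w=w*np.sign(w[0])
    return np.round(m,4),np.round(c,1),np.round(wh,1),round(float(np.degrees(np.arctan2(w[1],w[0]))),2)
E
python3 - <<'E'
from h import *
for c in('top','scene'):
    im=cv2.imread(f'pics/{c}0.png')[:,:,::-1]
    for k,z in(('y',.004),('o',.032)):
        l,s,ce=seg(im,k)
        for i in range(1,len(s)):
            if s[i,4]>80:
                p=rect(l,i,c,z);
                if .4<p[0][0]<.75 and abs(p[0][1])<.25: print(c,k,s[i,4],*p)
E
```

```text
top y 368 [0.5676 0.0181] [568.2  18.1] [ 20.8 239.7] -1.72
top o 543 [ 0.5662 -0.0999] [ 568.  -100.1] [ 45.5 160.8] -2.55
scene y 479 [0.5719 0.0198] [565.5  20.1] [ 23.9 244.3] -1.78
scene o 728 [ 0.5574 -0.0981] [554.3 -98.2] [ 49.3 171.7] -2.55
```

Call:
servo_tool(
  series=[
    [[0, 0, 0, -0.12], [0, 0, 0, -0.12], [0, 0, 0, -0.12], [0, 0, 0, -0.12], [0, 0, 0, -0.12], [0, 0, 0, -0.12], [0, 0, 0, -0.12], [0, 0, 0, -0.12], [0, 0, 0, -0.12], [0, 0, 0, 0]],
  ],
  claw=-1,
)

```text
t: 1.53
eef_pos: [0.3008, -0.6043, 0.2266]
ee_rot: [-3.142, -0.0, -1.594]
force: [0.1, -0.6, 0.0]
width: 0.0876
gripper_force: 0.0
```

Call:
servo_tool(
  series=[
    [[-22, -13, 0, 0], [-22, -13, 0, 0], [-22, -13, 0, 0], [-22, -13, 0, 0], [-22, -13, 0, 0], [-22, -13, 0, 0], [-22, -13, 0, 0], [-22, -13, 0, 0], [-22, -13, 0, 0], [-22, -13, 0, 0]],
  ],
)

```text
t: 2.37
eef_pos: [0.4376, -0.387, 0.2268]
ee_rot: [-3.141, -0.0, -1.605]
force: [-0.1, -1.0, -1.3]
width: 0.0875
gripper_force: 0.0
```

Call:
servo_tool(
  series=[
    [[-22, -13, 0, 0], [-22, -13, 0, 0], [-22, -13, 0, 0], [-22, -13, 0, 0], [-22, -13, 0, 0], [-22, -13, 0, 0], [-22, -13, 0, 0], [-22, -12, 0, 0], [-20, -10, 0, 0], [0, 0, 0, 0]],
  ],
)

```text
t: 3.2
eef_pos: [0.5574, -0.1928, 0.2266]
ee_rot: [-3.141, 0.0, -1.602]
force: [0.1, -0.4, 0.0]
width: 0.0877
gripper_force: 0.0
```

```bash
python3 - <<'E'
from h import *
st()
im=eyes.grab_frame('wrist');cv2.imwrite('pics/w1.png',im[:,:,::-1])
c=eyes.calibration('wrist');print(c)
E
```

```text
{'t': 3.2, 'eef_pos': [0.557, -0.193, 0.227], 'ee_rot': [-3.141, 0.0, -1.602], 'force': [0.079, -0.394, 0.03], 'width': 0.088, 'q': [-0.002, 0.219, -0.183, -0.0, -1.168, -0.029]}
{'mtx': array([[325.1922621 ,   0.        , 278.95046156],
       [  0.        , 325.1922621 , 203.0968128 ],
       [  0.        ,   0.        ,   1.        ]]), 'rvec': array([-0.04751345, -3.10835261, -0.4191913 ]), 'tvec': array([0.563158  , 0.13706733, 0.4368102 ])}
```

View pics/w1.png

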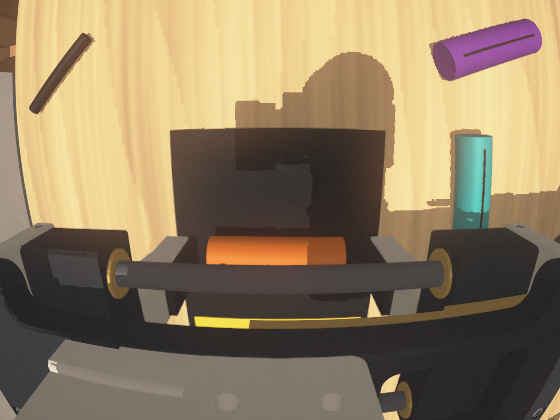

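The wrist view shows the orange pipe at (277,252) between the fingers' span, and the line below it at about (275,323). I'll lower behind the pipe, which has roughly 58 mm of room.

Call:
servo_tool(
  series=[
    [[0, -1, 22, 0], [0, -1, 22, 0], [0, -1, 22, 0], [0, -1, 22, 0], [0, -1, 22, 0], [0, -1, 22, 0], [0, -1, 22, 0], [0, -1, 22, 0], [0, -1, 22, 0], [0, -1, 10, 0]],
  ],
)

```text
t: 4.08
eef_pos: [0.5638, -0.1963, 0.0159]
ee_rot: [3.138, 0.0, -1.604]
force: [-0.6, 0.2, 0.4]
width: 0.0876
gripper_force: 0.0
```

```bash
python3 - <<'E'
from h import *
st()
im=eyes.grab_frame('wrist');cv2.imwrite('pics/w2.png',im[:,:,::-1])
E
```

```text
{'t': 4.083, 'eef_pos': [0.564, -0.196, 0.016], 'ee_rot': [3.138, 0.0, -1.604], 'force': [-0.628, 0.209, 0.363], 'width': 0.088, 'q': [-0.008, 0.447, -0.4, -0.001, -0.727, -0.024]}
```

View pics/w2.png

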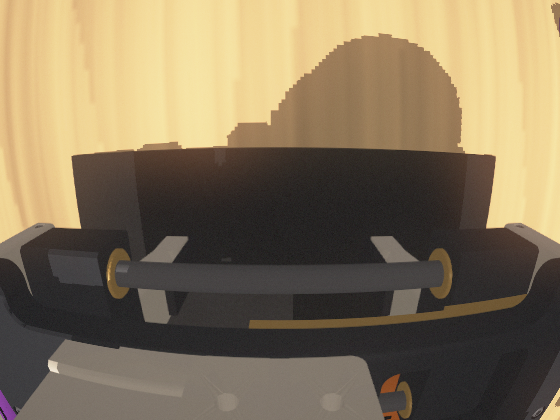

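The fingertips are at 16 mm, clear of the mat. I'll approach, then push gently.

Call:
servo_tool(
  series=[
    [[-8, 0, 0, 0], [-8, 0, 0, 0], [-8, 0, 0, 0], [-8, 0, 0, 0], [-8, 0, 0, 0], [-6, 0, 0, 0], [-4, 0, 0, 0], [-4, 0, 0, 0], [-4, 0, 0, 0], [-4, 0, 0, 0]],
  ],
)

```text
t: 4.97
eef_pos: [0.5675, -0.1335, 0.0186]
ee_rot: [-3.142, -0.0, -1.6]
force: [-0.4, -0.8, 0.2]
width: 0.0876
gripper_force: 0.0
```

Call:
servo_tool(
  series=[
    [[-4, 0, 0, 0], [-4, 0, 0, 0], [-4, 0, 0, 0], [-4, 0, 0, 0], [-4, 0, 0, 0], [-4, 0, 0, 0], [-4, 0, 0, 0], [-4, 0, 0, 0], [-4, 0, 0, 0], [-4, 0, 0, 0]],
  ],
)

```text
t: 5.8
eef_pos: [0.5687, -0.0934, 0.0186]
ee_rot: [-3.142, 0.0, -1.6]
force: [-0.3, 0.4, 0.4]
width: 0.0878
gripper_force: 0.0
```

```bash
python3 - <<'E'
from h import *
st()
im=eyes.grab_frame('scene');cv2.imwrite('pics/s2.png',im[:,:,::-1])
for k,z in(('y',.004),('o',.032)):
    l,s,ce=seg(im,k)
    for i in range(1,len(s)):
        if s[i,4]>80:
            p=rect(l,i,'scene',z)
            if .4<p[0][0]<.75 and abs(p[0][1])<.25: print(k,s[i,4],*p)
E
```

```text
{'t': 5.8, 'eef_pos': [0.569, -0.093, 0.019], 'ee_rot': [-3.142, 0.0, -1.6], 'force': [-0.253, 0.403, 0.439], 'width': 0.088, 'q': [0.176, 0.415, -0.45, -0.0, -0.706, -0.205]}
y 428 [0.5828 0.0194] [568.5  19.9] [ 24.  238.3] -1.77
o 148 [ 0.5884 -0.0422] [592.  -43.2] [ 43.1 106.8] -6.52
```

View pics/s2.png

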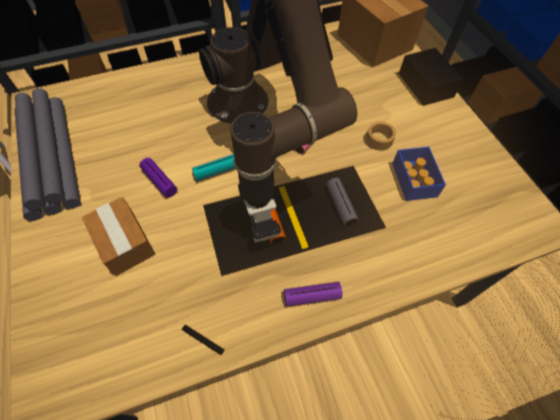

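Call:
servo_tool(
  series=[
    [[-4, 0, 0, 0], [-4, 0, 0, 0], [-4, 0, 0, 0], [-4, 0, 0, 0], [-4, 0, 0, 0], [-4, 0, 0, 0], [-4, 0, 0, 0], [-4, 0, 0, 0], [-4, 0, 0, 0], [-4, 0, 0, 0]],
  ],
)

```text
t: 6.68
eef_pos: [0.5698, -0.0534, 0.0186]
ee_rot: [3.142, 0.0, -1.6]
force: [-0.7, -0.5, 0.3]
width: 0.0876
gripper_force: 0.0
```

Call:
servo_tool(
  series=[
    [[-4, 0, 0, 0], [-4, 0, 0, 0], [-3, 0, 0, 0], [-3, 0, 0, 0], [-2, 0, 0, 0], [-2, 0, 0, 0], [-1, 0, 0, 0], [-1, 0, 0, 0], [-1, 0, 0, 0], [0, 0, 0, 0]],
  ],
)

```text
t: 7.52
eef_pos: [0.5704, -0.0328, 0.0186]
ee_rot: [3.142, 0.0, -1.6]
force: [-0.3, -0.1, 0.7]
width: 0.0874
gripper_force: 0.0
```

```bash
python3 - <<'E'
from h import *
st()
for c in('scene','top'):
  im=eyes.grab_frame(c);cv2.imwrite(f'pics/{c}3.png',im[:,:,::-1])
  for k,z in(('y',.004),('o',.032)):
    l,s,ce=seg(im,k)
    for i in range(1,len(s)):
        if s[i,4]>30:
            p=rect(l,i,c,z)
            if .4<p[0][0]<.75 and abs(p[0][1])<.25: print(c,k,s[i,4],*p)
E
```

```text
{'t': 7.517, 'eef_pos': [0.57, -0.033, 0.019], 'ee_rot': [3.142, 0.0, -1.6], 'force': [-0.311, -0.091, 0.692], 'width': 0.087, 'q': [0.285, 0.409, -0.461, -0.0, -0.701, -0.314]}
scene y 97 [0.6654 0.017 ] [665.  17.] [23.8 45.3] -5.3
scene o 61 [0.5648 0.0236] [565.2  22.7] [16.5 50.4] -3.13
scene o 31 [0.6341 0.0176] [636.6  15.9] [19.1 30.7] -78.5
```

View pics/scene3.png

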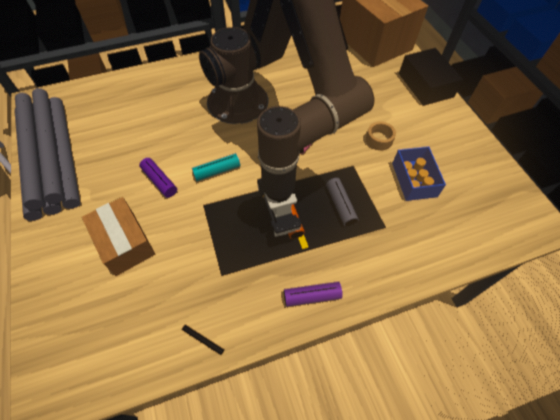

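The arm hides most of the pipe, which shows only at about (297,212). I'll back off gently and measure.

Call:
servo_tool(
  series=[
    [[4, 0, 0, 0], [12, 0, 0, 0], [15, 0, 0, 0], [15, 0, 0, 0], [15, 0, 0, 0], [15, 0, 0, 0], [15, 0, 0, 0], [12, 0, 0, 0], [7, 0, 0, 0], [0, 0, 0, 0]],
  ],
)

```text
t: 8.45
eef_pos: [0.5669, -0.1445, 0.0184]
ee_rot: [3.141, -0.0, -1.602]
force: [0.5, 0.5, -0.7]
width: 0.0877
gripper_force: 0.0
```

```bash
python3 - <<'E'
from h import *
st()
for c in('scene','top'):
  im=eyes.grab_frame(c);cv2.imwrite(f'pics/{c}4.png',im[:,:,::-1])
  for k,z in(('y',.004),('o',.032)):
    l,s,ce=seg(im,k)
    for i in range(1,len(s)):
        if s[i,4]>30:
            p=rect(l,i,c,z)
            if .4<p[0][0]<.75 and abs(p[0][1])<.25: print(c,k,s[i,4],*p)
a=np.vstack([cv2.imread(f'pics/{c}4.png')[130:290,180:400] for c in('scene','top')])
cv2.imwrite('pics/c4.png',cv2.resize(a,None,fx=1.8,fy=1.8))
E
```

```text
{'t': 8.45, 'eef_pos': [0.567, -0.144, 0.018], 'ee_rot': [3.141, -0.0, -1.602], 'force': [0.459, 0.473, -0.732], 'width': 0.088, 'q': [0.085, 0.426, -0.429, 0.0, -0.715, -0.115]}
scene y 99 [0.6654 0.017 ] [665.  17.] [23.8 45.3] -3.39
scene o 667 [0.5655 0.0053] [561.1   5.7] [ 50.6 171.7] -1.68
```

View pics/c4.png

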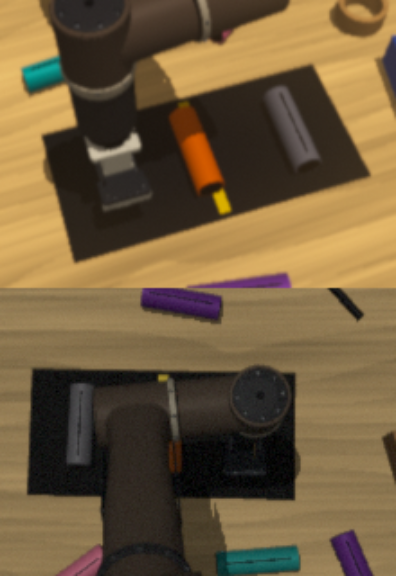

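The pipe rolled and now lies parallel to the line, about 14.5 mm short of it. The line end shows at about (222,200) in the crop. Now the final push.

Call:
servo_tool(
  series=[
    [[-12, 0, 0, 0], [-14, 0, 0, 0], [-14, 0, 0, 0], [-14, 0, 0, 0], [-14, 0, 0, 0], [-12, 0, 0, 0], [-8, 0, 0, 0], [-5, 0, 0, 0], [-4, 0, 0, 0], [-3, 0, 0, 0]],
  ],
)

```text
t: 9.38
eef_pos: [0.5701, -0.0424, 0.0185]
ee_rot: [3.142, -0.0, -1.599]
force: [-0.6, -0.6, -0.8]
width: 0.0875
gripper_force: 0.0
```

Call:
servo_tool(
  series=[
    [[-3, 0, 0, 0], [-3, 0, 0, 0], [-3, 0, 0, 0], [-3, 0, 0, 0], [-3, 0, 0, 0], [-3, 0, 0, 0], [-3, 0, 0, 0], [-2, 0, 0, 0], [-2, 0, 0, 0], [-1, 0, 0, 0]],
  ],
)

```text
t: 10.22
eef_pos: [0.5709, -0.0166, 0.0185]
ee_rot: [3.142, 0.0, -1.6]
force: [0.2, 0.0, -0.7]
width: 0.0876
gripper_force: 0.0
```

Call:
servo_tool(
  series=[
    [[4, 0, 0, 0], [12, 0, 0, 0], [15, 0, 0, 0], [15, 0, 0, 0], [20, 0, -5, 0], [20, 0, -15, 0], [20, 0, -20, 0], [20, 0, -20, 0], [20, 0, -20, 0], [20, 0, -20, 0]],
  ],
)

```text
t: 11.05
eef_pos: [0.5653, -0.1849, 0.1195]
ee_rot: [3.141, -0.0, -1.6]
force: [0.2, 0.2, -0.8]
width: 0.0879
gripper_force: 0.0
```

Call:
servo_tool(
  series=[
    [[22, 0, -20, 0], [25, 0, -20, 0], [25, 0, -20, 0], [25, 0, -20, 0], [25, 0, -10, 0], [25, 5, 0, 0], [25, 5, 0, 0], [25, 5, 0, 0], [20, 5, 0, 0], [0, 0, 0, 0]],
  ],
)

```text
t: 11.88
eef_pos: [0.5375, -0.4032, 0.208]
ee_rot: [3.14, -0.0, -1.603]
force: [-0.2, 0.4, -1.1]
width: 0.0876
gripper_force: 0.0
```

```bash
python3 - <<'E'
from h import *
st()
for c in('scene','top'):
  im=eyes.grab_frame(c);cv2.imwrite(f'pics/{c}5.png',im[:,:,::-1])
  for k,z in(('y',.004),('o',.032)):
    l,s,ce=seg(im,k)
    for i in range(1,len(s)):
        if s[i,4]>15:
            p=rect(l,i,c,z)
            if .4<p[0][0]<.75 and abs(p[0][1])<.25: print(c,k,s[i,4],*p)
a=np.vstack([cv2.imread(f'pics/{c}5.png')[130:290,180:400] for c in('scene','top')])
cv2.imwrite('pics/c5.png',cv2.resize(a,None,fx=1.8,fy=1.8))
E
```

```text
{'t': 11.883, 'eef_pos': [0.538, -0.403, 0.208], 'ee_rot': [3.14, -0.0, -1.603], 'force': [-0.208, 0.423, -1.1], 'width': 0.088, 'q': [-0.354, 0.365, -0.021, 0.001, -1.185, 0.321]}
scene y 19 [0.4507 0.0228] [449.9  23.3] [11.7 21. ] -72.3
scene y 94 [0.666  0.0166] [666.1  16.9] [23.7 42.9] -2.08
scene o 711 [0.5616 0.0231] [558.5  23.1] [ 51.9 174. ] -2.57
top y 47 [0.6744 0.014 ] [672.9  13.7] [18.4 29.9] 2.89
top y 55 [0.4667 0.0213] [466.7  21.4] [14.5 36.4] -0.54
top o 562 [0.571  0.0205] [571.3  20.4] [ 45.1 163.5] -1.89
```

View pics/c5.png

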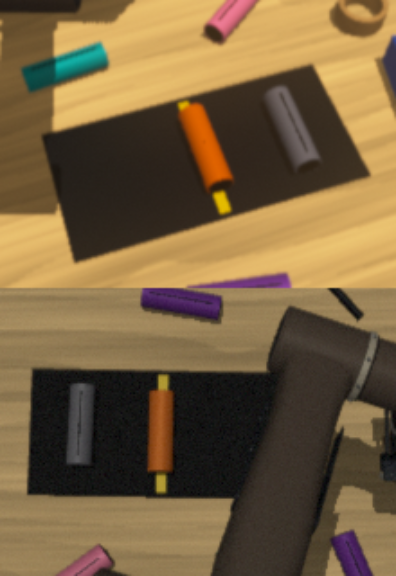

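The pipe lies parallel to the line within measurement noise. It is about 2.5 mm off centre across the line and 3 mm along it, with yellow showing at both ends. The grey pipe hasn't moved, so I'm handing in.

```bash
python3 -c "
from station import ticket;print(ticket.job_done())"
```

```text
the job is handed in; nothing more can be done
None
```

I rolled the orange pipe onto the yellow line and handed the job in: it lies about 2.5 mm off centre across the line and 3 mm along it, parallel within measurement noise, and the arm kept clear of the grey pipe, bin, carton and tape roll.

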